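# Dry press stack for a bridge blank

## Robot

A 6-joint arm with a two-finger parallel gripper is mounted at the origin on a cart in front of the work surface, level with it; the furniture and walls round the work are solid. World frame = base frame: x ahead of the robot, y to its left, z up, the work surface at z = 0. Lengths are in m, angles in rad, forces in N, time in s.
With the tool pointing down it reaches from about 0.25 to 0.8 m from the base axis. Payload 8.5 kg.
Tool frame: the origin (TCP) lies at the very end of the fingers, on their centre line; the grasp point (between the pads) lies 19 mm behind it; z points along the fingers, y is the direction in which the jaws open and shut (so a half turn about z gives the same grasp; the last joint's range is limited). The gripper opens to 85 mm and grips with 20 to 120 N. Pads are 22 mm wide; open, the fingers measure 114 mm over their backs; the gripper's body (76 mm by 85 mm) begins 54 mm behind the grasp point. The pads swing forward as they close: fully open they stand 13 mm farther back than shut.
Start: joints at [1.111, 0.238, -0.013, 1.319, 0, 1.571], TCP at [0.233, 0.47, 0.231] pointing down, gripper open.
Joint ranges: [-2.66, 2.66], [-1.03, 1.9], [-1.14, 1.46], [-1.82, 2.27], [-1.45, 1.34], [-3.14, 3.14]. Speed limits (rad/s): [2.22, 2.22, 2.79, 3.14, 3.14, 3.14].

## Interface

Orientations are given as a rotation vector (axis times angle).
In Python, from station import status, snapshot, robot gives the robot as it stands.
- The arm moves only by the shell command python3 -m handwheel 'ROWS' [FORCE]. ROWS is JSON, a list of rows, each a list of 3 entries, a list of its own where there are three numbers: the turn, a rotation vector about the tool's x, y, z in rad, then the shift along the tool's x, y, z in mm, then the opening in per cent of the stroke, from 0 (shut) to 100 (fully open). In form: [[[wx, wy, wz], [x, y, z], jaw], ...]. A call has 1 to 20 rows; each row is the pose to reach, as a shift and turn from the pose measured when the call began, along the tool's axes at that moment; what a row does not reach only later rows make up. A row lasts 1/12 s, in which the tool goes at most 41.7 mm and 7.16 degrees, less where a joint would pass 70% of its speed; a pose out of reach is approached as far as the arm can. A call with a gripper value outside its range is refused whole. The fingers move at their own pace and stop on an object; FORCE is the grip in N (left out, the last holds). Time passes only in rows, so rows that repeat a pose let the fingers close. It gives the time, the measured TCP pose, the force and the opening at its end, in the units of the state.
- status.sense(): the state, without advancing time (a new reading comes with each control period).
- snapshot(name): name is "side" or "top" or "wrist"; returns a dict with "color" (420x560x3 uint8, red, green, blue), "range_z" (420x560 float32, m along the optical axis (not along the pixel's ray), 0 where there is no reading), "fx", "fy", "cx", "cy" (pixels), "R" (3x3) and "t" (3): a world point X has camera coordinates R X + t. Camera axes: x right, y down, z forward; pixel columns grow to the right and rows downward; lengths in m; the calibration is good to about 2 mm. A picture is of the moment at which its call begins.
- robot.close_job(): hands the job in, once; it reports no verdict.
The state is a dict: "time": time; "q": joint angles; "dq": joint speeds; "effort": joint torques, N m; "eef_pos": TCP position; "ee_rot": TCP orientation; "contact_force": force on the tool from outside, world axes, zero at the start; "wrist_torque": the same for the moment, N m; "gripper_width": finger opening in m.
Only numpy, scipy, OpenCV 4.12 (cv2) and the standard library are available. Lean on these libraries where they do the work, as an engineer would, in place of code of your own. Each camera call takes 0.05 s, during which the arm holds its last target. There are 200 camera calls.

## Task

Set up the press for the ebony bridge blank on the plywood gluing board. From the bottom up, stack the mahogany block on the board's cork pad, then the ebony blank, then the cork sanding block, then the brass weight standing upright on top; centre each piece on the one below, and lay the three long pieces flat with their length along the length of the board. Leave the maple block and the wax tin where they are.

Things in the scene. Friction and masses are not known exactly. Their poses are not given: they have to be found in the camera images.
- gluing_board: Gluing board, fixed to the bench: plywood rectangle 90 (x) x 150 (y) mm, 18 mm thick, a screw head near each corner. On its middle a tan cork pad 54 (x) x 110 (y) mm stands 3 mm proud, so the pad's top is 21 mm above the bench. Origin: centre of the underside; y along its length, z up.
- mahogany_block: Reddish-brown mahogany block, 44 (x) x 100 (y) x 30 (z) mm, 90 g, lying flat. Origin: centre of the underside; y along its length, z up.
- ebony_blank: Black ebony blank, a thin flat bar 34 (x) x 180 (y) x 11 (z) mm, 100 g, lying flat. It will overhang the mahogany block by 40 mm at each end. Origin: centre of the underside; y along its length, z up.
- cork_block: Brown cork sanding block, 61 (x) x 101 (y) x 30 (z) mm, 60 g, lying flat, a thin sheet of abrasive paper round its lower edge. Origin: centre of the underside; y along its length, z up.
- brass_weight: Round brass weight, upright: body 40 mm in diameter and 40 mm high, with a knob 18 mm in diameter on top, 56 mm high in all; about 0.38 kg. Origin: centre of the underside; z up.
- maple_block: Bystander, loose: pale maple block 50 (x) x 70 (y) x 45 (z) mm. Not part of the stack. Origin: centre of the underside.
- wax_tin: Bystander, loose: round wax tin with a dark green lid, 71 mm in diameter, 24 mm high, behind the work. Not part of the stack. Origin: centre of the underside.

How it is judged:
By the outcome, as a careful person would: the job done as asked, in the order asked, and still so for the second after the job is handed in, with the robot touching nothing.
It also fails if it takes over 104 s, if anything falls off the work surface, if the arm or the gripper's body presses on something with over 40 N, if the wrist force passes 120 N, or if a joint passes its speed limit or range.

## Working session

There is one attempt and no reset: what is moved stays moved. The work goes in short steps, Python scripts to look and compute and a shell command to move; the robot and the scene stay as the last step left them, time stands still between calls to the robot, and variables do not carry over. Pictures are saved under pics/ and viewed, about 12 in all and at most 16, crops included, and the job is handed in when it is done.

```bash
ls; mkdir -p pics
python3 - <<'E'
from station import status, snapshot, robot
import cv2,numpy as np
s=status.sense();print({k:np.round(v,3) for k,v in s.items()})
for n in ("top","side"):
    p=snapshot(n);cv2.imwrite(f"pics/{n}0.png",p["color"][:,:,::-1]);np.savez(f"pics/{n}0.npz",**p)
    print(n,p["fx"],p["cx"],p["cy"],p["R"].round(3).tolist(),p["t"].round(3))
E
```

```text
pics
{'time': np.float64(0.0), 'q': array([ 1.111,  0.239, -0.014,  1.319, -0.   ,  1.571]), 'dq': array([ 0.   , -0.   ,  0.002, -0.001,  0.001,  0.   ]), 'effort': array([ 2.0000e-03, -5.3878e+01,  3.4644e+01,  1.8000e-02,  0.0000e+00,
        0.0000e+00]), 'eef_pos': array([0.233, 0.47 , 0.231]), 'ee_rot': array([-7.160e-01, -3.059e+00,  2.000e-03]), 'contact_force': array([ 0.195,  0.444, -0.892]), 'wrist_torque': array([ 0.032,  0.021, -0.043]), 'gripper_width': np.float64(0.086)}
top 532.7917542337773 277.1195429840044 209.7795852025443 [[-0.05, -0.999, 0.001], [-0.947, 0.047, -0.317], [0.316, -0.017, -0.949]] [0.008 0.599 1.005]
side 451.33785238451884 272.6825572241651 212.923320194477 [[0.809, -0.588, -0.026], [-0.287, -0.355, -0.89], [0.514, 0.727, -0.456]] [-0.534  0.212  0.721]
```

View pics/top0.png

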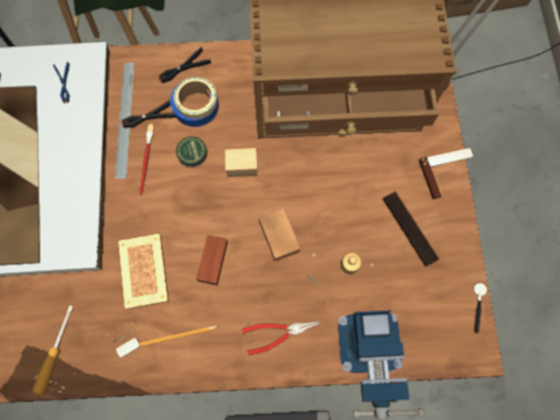

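View pics/side0.png

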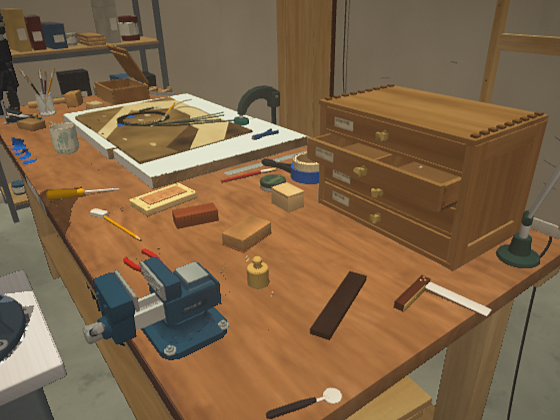

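The top view shows the board at (143,270), mahogany at (212,260), cork block at (280,233), ebony at (410,228) and brass at (351,262). The maple block is at (241,161) and the tin at (192,151). The side view agrees, with all pieces lying flat and clear of each other.

```bash
cat > h.py <<'E'
import cv2,numpy as np
from scipy.spatial.transform import Rotation as Ro
def cast(p,uv,z):
    uv=np.asarray(uv,float).reshape(-1,2)
    d=np.c_[(uv[:,0]-p["cx"])/p["fx"],(uv[:,1]-p["cy"])/p["fy"],np.ones(len(uv))]@p["R"]
    c=-p["R"].T@p["t"]
    return c+d*((z-c[2])/d[:,2])[:,None]
def points(p):
    v,u=np.mgrid[:p["range_z"].shape[0],:p["range_z"].shape[1]]
    Z=p["range_z"]; C=np.stack([(u-p["cx"])/p["fx"]*Z,(v-p["cy"])/p["fy"]*Z,Z],-1)
    return (C-p["t"])@p["R"]
def rect(p,xy,rad,h,tol=.006,off=0.):
    """top face at height h near xy: contour of height mask, cast on z=h -> centre,(short,long) mm, long-axis yaw deg"""
    P=points(p); m=((abs(P[...,2]+off-h)<tol)&(np.hypot(P[...,0]-xy[0],P[...,1]-xy[1])<rad)&(p["range_z"]>0)).astype(np.uint8)
    n,l,st,_=cv2.connectedComponentsWithStats(m); k=1+np.argmax(st[1:,4]); 
    c=max(cv2.findContours((l==k).astype(np.uint8),0,1)[0],key=cv2.contourArea)
    W=cast(p,c,h)[:,:2]; r=cv2.minAreaRect((W*1000).astype(np.float32))
    b=cv2.boxPoints(r); e=[b[1]-b[0],b[2]-b[1]]; e=max(e,key=np.linalg.norm); a=np.degrees(np.arctan2(e[1],e[0]))%180
    a=a-180 if a>90 else a
    return np.round(r[0],1),np.round(sorted(r[1]),1),round(float(a),1),round(float(np.median(P[...,2][l==k])*1000),1)
def goal(s,x,y,z,yaw):
    """shift mm, turn rad in tool axes to reach tool-down pose at x,y,z (mm) with jaw axis at yaw+90 deg (object long axis yaw)"""
    R=Ro.from_rotvec(s["ee_rot"]); best=None
    for k in (0,180):
        a=np.radians(yaw+k); X=[np.cos(a),np.sin(a),0]; Zt=[0,0,-1]; T=Ro.from_matrix(np.c_[X,np.cross(Zt,X),Zt])
        w=(R.inv()*T).as_rotvec()
        if best is None or np.linalg.norm(w)<np.linalg.norm(best): best=w
    d=R.inv().apply(np.array([x,y,z])-1000*np.asarray(s["eef_pos"]))
    print("turn",best.round(3).tolist(),"shift",d.round(1).tolist(),"pos",(1000*np.asarray(s["eef_pos"])).round(1),"q",np.round(s["q"],2),"F",np.round(s["contact_force"],1),"w",round(float(s["gripper_width"])*1000,1),"t",round(float(s["time"]),2))
E
python3 - <<'E'
from h import *
p=dict(np.load("pics/top0.npz")); P=points(p)
for n,(u,v),h,rad in (("board",(143,270),.021,.1),("boardply",(125,270),.018,.1),("mah",(212,260),.03,.07),("ebony",(410,228),.011,.11),("cork",(280,233),.03,.08),("knob",(351,257),.056,.03),("maple",(241,157),.045,.06),("tin",(192,149),.024,.05),("bench",(200,320),0,.02)):
    xy=cast(p,(u,v),h)[0,:2]; print(n,xy.round(3),rect(p,xy,rad,h,.004 if h<.03 else .006))
E
```

```text
board [0.503 0.27 ] (array([503.4, 270.4]), array([ 89.6, 148.7]), 7.6, 20.1)
boardply [0.505 0.309] (array([503.7, 271. ]), array([ 90.3, 150.3]), 7.7, 19.0)
mah [0.515 0.121] (array([518.8, 121.3]), array([ 44.7, 100.4]), -14.1, 30.1)
ebony [ 0.57  -0.316] (array([ 571.5, -316.1]), array([ 36.8, 180.2]), 25.2, 11.2)
cork [ 0.567 -0.027] (array([568.7, -25.7]), array([ 60.3, 100.7]), 17.9, 30.1)
knob [ 0.501 -0.172] (array([ 494.1, -175.5]), array([16.7, 17.3]), -5.3, 55.5)
maple [0.745 0.052] (array([739.7,  52.2]), array([52.9, 70. ]), -89.7, 45.0)
tin [0.78  0.165] (array([777.8, 166.8]), array([69.9, 70. ]), 26.3, 23.7)
bench [0.393 0.151] (array([394.6, 151.3]), array([35.9, 38.1]), 89.4, 0.4)
```

All the fitted sizes match the given ones within about 3 mm, so I'll move now. First goal is above the mahogany.

```bash
python3 -c "
from h import *;from station import status;s=status.sense()
goal(s,518.8,121.3,120,-14.1)"
```

```text
turn [-0.001, -0.0, -0.214] shift [-411.1, -185.5, 111.0] pos [232.8 470.1 230.7] q [ 1.11  0.24 -0.01  1.32 -0.    1.57] F [ 0.3 -0.8  0.2] w 85.2 t 0.1
```

```bash
python3 -m handwheel '[[[0,0,-0.02],[-20,-9,5],80],[[0,0,-0.04],[-50,-23,13],80],[[0,0,-0.06],[-85,-38,23],80],[[0,0,-0.08],[-120,-54,32],80],[[0,0,-0.1],[-155,-70,42],80],[[0,0,-0.12],[-190,-86,51],80],[[0,0,-0.14],[-225,-102,61],80],[[0,0,-0.16],[-260,-117,70],80],[[0,0,-0.18],[-295,-133,80],80],[[0,0,-0.2],[-330,-149,89],80],[[0,0,-0.214],[-360,-162,97],80],[[0,0,-0.214],[-385,-174,104],80],[[0,0,-0.214],[-403,-182,109],80],[[0,0,-0.214],[-411,-185.5,111],80],[[0,0,-0.214],[-411,-185.5,111],80],[[0,0,-0.214],[-411,-185.5,111],80]]'
python3 - <<'E'
from h import *;from station import status,snapshot;s=status.sense()
goal(s,518.8,121.3,6,-14.1)
p=snapshot("wrist");cv2.imwrite("pics/w1.png",p["color"][:,:,::-1])
try: print(rect(p,(.519,.121),.08,.03))
except Exception as e: print(e)
E
```

```text
time: 1.43
eef_pos: [0.5183, 0.1216, 0.1198]
ee_rot: [-0.386, -3.116, 0.002]
contact_force: [-0.5, 0.2, -1.2]
gripper_width: 0.0681
turn [-0.001, -0.001, -0.0] shift [-0.7, 0.0, 113.8] pos [518.3 121.6 119.8] q [ 0.23  0.31 -0.2   1.06 -0.    0.48] F [-0.5  0.2 -1.2] w 68.1 t 1.43
(array([517.4, 121.1]), array([43.9, 99.3]), -14.1, 30.6)
```

View pics/w1.png

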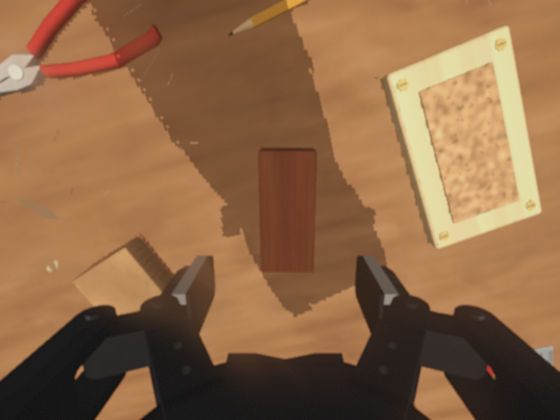

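The wrist view shows the mahogany squarely between the jaws at (287,210), and it measures within 1.5 mm of the top view. Next I descend, grip and lift.

```bash
python3 -m handwheel '[[[0,0,0],[0,0,20],80],[[0,0,0],[0,0,50],80],[[0,0,0],[0,0,80],80],[[0,0,0],[0,0,102],80],[[0,0,0],[0,0,112],80],[[0,0,0],[0,0,113],80],[[0,0,0],[0,0,113],40],[[0,0,0],[0,0,113],40],[[0,0,0],[0,0,113],40],[[0,0,0],[0,0,113],40],[[0,0,0],[0,0,113],40],[[0,0,0],[0,0,113],40],[[0,0,0],[0,0,100],40],[[0,0,0],[0,0,75],40],[[0,0,0],[0,0,50],40],[[0,0,0],[0,0,30],40],[[0,0,0],[0,0,20],40],[[0,0,0],[0,0,20],40]]' 50
python3 - <<'E'
from h import *;from station import status,snapshot;s=status.sense()
goal(s,503.6,270.7,100,7.6)
p=snapshot("top")
x=s["eef_pos"]; 
for h in (.12,.125): print(rect(p,x[:2],.1,h,.01))
p=snapshot("wrist");print(rect(p,(.5036,.2707),.12,.0195,.005)); cv2.imwrite("pics/w2.png",p["color"][:,:,::-1])
E
```

```text
time: 2.98
eef_pos: [0.5197, 0.1224, 0.1028]
ee_rot: [0.384, 3.114, 0.001]
contact_force: [0.2, -0.1, -0.4]
gripper_width: 0.0432
turn [0.0, 0.004, -0.378] shift [51.7, 140.0, 2.7] pos [519.7 122.4 102.8] q [ 0.23  0.33 -0.23  1.01 -0.    0.48] F [ 0.2 -0.1 -0.4] w 43.2 t 2.98Traceback (most recent call last):
  File "<stdin>", line 5, in <module>
  File "h.py", line 15, in rect
    n,l,st,_=cv2.connectedComponentsWithStats(m); k=1+np.argmax(st[1:,4]);
                                                      ~~~~~~~~~^^^^^^^^^^
    return _wrapfunc(a, 'argmax', axis=axis, out=out, **kwds)
    return bound(*args, **kwds)
ValueError: attempt to get argmax of an empty sequence
```

```bash
python3 -m handwheel '[[[0,0,-0.04],[4,10,1],40],[[0,0,-0.1],[12,32,2],40],[[0,0,-0.17],[22,60,3],40],[[0,0,-0.24],[33,90,3],40],[[0,0,-0.31],[43,117,3],40],[[0,0,-0.36],[49,134,3],40],[[0,0,-0.378],[51.7,140,3],40],[[0,0,-0.378],[51.7,140,3],40],[[0,0,-0.378],[51.7,140,3],40]]'
python3 - <<'E'
from h import *;from station import status,snapshot;s=status.sense()
goal(s,503.6,270.7,28.5,7.6)
p=snapshot("wrist");cv2.imwrite("pics/w2.png",p["color"][:,:,::-1])
Z=p["range_z"]; P=points(p); print("under",P[60:220:40,287,:].round(3).tolist())
t=float(s["eef_pos"][2])-.0068+.03; print(t)
try: print(rect(p,s["eef_pos"][:2],.08,t,.008))
except Exception as e: print(e)
E
```

```text
time: 3.78
eef_pos: [0.5019, 0.2703, 0.0968]
ee_rot: [0.208, -3.134, 0.002]
contact_force: [1.0, -0.4, -0.8]
gripper_width: 0.0428
turn [-0.002, -0.001, 0.0] shift [-1.8, 0.3, 68.3] pos [501.9 270.3  96.8] q [ 0.49  0.39 -0.15  1.03 -0.    0.36] F [ 1.  -0.4 -0.8] w 42.8 t 3.78
under [[0.39, 0.255, 0.0], [0.416, 0.259, 0.001], [0.443, 0.262, 0.019], [0.453, 0.263, 0.119]]
0.12001581690696525
(array([493.2, 267.2]), array([74.3, 87.1]), 8.3, 118.7)
```

View pics/w2.png

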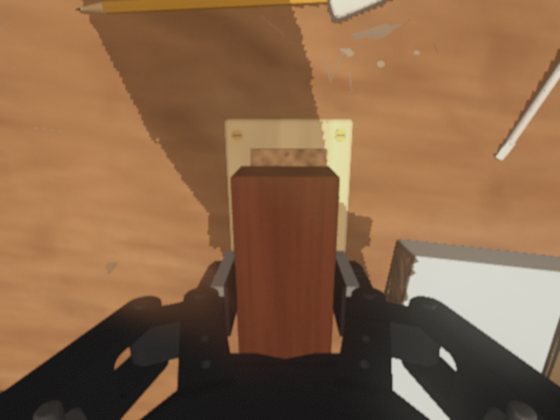

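The wrist view shows the block gripped square over the pad. Its far end at (287,178) casts to x≈0.453, so its centre is within 1 mm of the TCP. Lowering it now.

```bash
python3 -m handwheel '[[[0,0,0],[-1,0.3,15],40],[[0,0,0],[-1.5,0.3,35],40],[[0,0,0],[-1.5,0.3,52],40],[[0,0,0],[-1.5,0.3,62],40],[[0,0,0],[-1.5,0.3,67],40],[[0,0,0],[-1.5,0.3,68.5],40],[[0,0,0],[-1.5,0.3,69],40],[[0,0,0],[-1.5,0.3,69],40],[[0,0,0],[-1.5,0.3,69],55],[[0,0,0],[-1.5,0.3,69],72],[[0,0,0],[-1.5,0.3,69],72],[[0,0,0],[-1.5,0.3,69],72],[[0,0,0],[-1.5,0.3,55],72],[[0,0,0],[-1.5,0.3,25],72],[[0,0,0],[-1.5,0.3,-10],72],[[0,0,0],[-1.5,0.3,-30],72],[[0,0,0],[-1.5,0.3,-40],72],[[0,0,0],[-1.5,0.3,-40],72]]'
python3 - <<'E'
from h import *;from station import status,snapshot;s=status.sense()
p=snapshot("wrist")
print(rect(p,(.5036,.2707),.08,.051,.006)); print(rect(p,(.5036,.2707),.12,.0195,.005))
goal(s,571.5,-316.1,110,25.2)
E
```

```text
time: 5.33
eef_pos: [0.5048, 0.2709, 0.1392]
ee_rot: [-0.206, 3.131, 0.0]
contact_force: [0.3, -0.3, 0.4]
gripper_width: 0.0616
(array([501.8, 266.9]), array([43.9, 99.2]), 7.4, 51.6)
(array([501.7, 270.9]), array([ 88.7, 147.5]), 7.7, 18.7)
turn [-0.001, 0.003, -0.308] shift [11.1, -590.7, 29.2] pos [504.8 270.9 139.2] q [ 0.49  0.36 -0.08  1.13 -0.    0.36] F [ 0.3 -0.3  0.4] w 61.6 t 5.33
```

Run:
```python
from h import *;from station import status,snapshot;s=status.sense()
p=snapshot("wrist");cv2.imwrite("pics/w3.png",p["color"][:,:,::-1])
P=points(p)
for r in (200,240): print([(u,*(1000*P[r,u]).round(0).astype(int)) for u in range(200,372,6)])
p=snapshot("top");cv2.imwrite("pics/t3.png",cv2.resize(p["color"][180:340,60:300,::-1],None,fx=3,fy=3))
try: print(rect(p,(.5036,.2707),.08,.051,.006))
except Exception as e: print(e)
```

```text
[(200, np.int64(514), np.int64(190), np.int64(0)), (206, np.int64(514), np.int64(196), np.int64(0)), (212, np.int64(512), np.int64(201), np.int64(1)), (218, np.int64(512), np.int64(207), np.int64(0)), (224, np.int64(511), np.int64(212), np.int64(0)), (230, np.int64(510), np.int64(218), np.int64(1)), (236, np.int64(509), np.int64(224), np.int64(2)), (242, np.int64(504), np.int64(231), np.int64(18)), (248, np.int64(503), np.int64(236), np.int64(18)), (254, np.int64(503), np.int64(241), np.int64(18)), (260, np.int64(493), np.int64(248), np.int64(52)), (266, np.int64(493), np.int64(253), np.int64(52)), (272, np.int64(492), np.int64(257), np.int64(51)), (278, np.int64(491), np.int64(262), np.int64(51)), (284, np.int64(491), np.int64(266), np.int64(52)), (290, np.int64(490), np.int64(271), np.int64(51)), (296, np.int64(490), np.int64(276), np.int64(52)), (302, np.int64(489), np.int64(280), np.int64(52)), (308, np.int64(488), np.int64(285), np.int64(52)), (314, np.int64(495), np.int64(293), np.int64(21)), (320, np.int64(495), np.int64(298), np.int64(20)), (326, np.int64(494), np.int64(304),
[... 1193 characters left out ...]
(522), np.int64(280), np.int64(52)), (302, np.int64(521), np.int64(285), np.int64(53)), (308, np.int64(521), np.int64(290), np.int64(52)), (314, np.int64(532), np.int64(299), np.int64(21)), (320, np.int64(532), np.int64(305), np.int64(18)), (326, np.int64(531), np.int64(310), np.int64(19)), (332, np.int64(530), np.int64(315), np.int64(20)), (338, np.int64(536), np.int64(325), np.int64(2)), (344, np.int64(536), np.int64(331), np.int64(-1)), (350, np.int64(535), np.int64(337), np.int64(0)), (356, np.int64(534), np.int64(342), np.int64(1)), (362, np.int64(534), np.int64(349), np.int64(0)), (368, np.int64(533), np.int64(354), np.int64(0))]
(array([497.7, 249.6]), array([26.4, 82.8]), 26.9, 51.0)
```

View pics/w3.png

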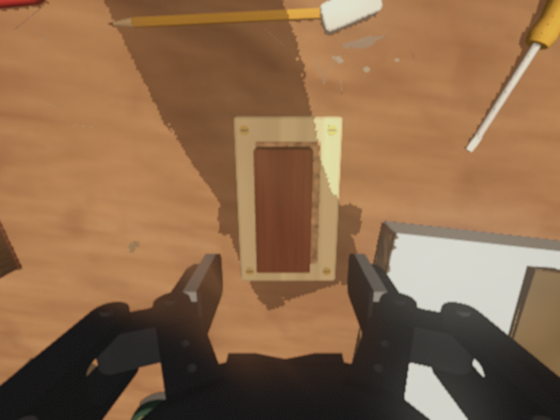

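The wrist view shows the mahogany (254–311) about 4 mm to the left of the board's centre (235–341), with pad showing only on the right side. I'll regrip and shift it.

```bash
python3 -m handwheel '[[[0,0,0],[1,-2,15],75],[[0,0,0],[2,-4,45],75],[[0,0,0],[2,-4,75],75],[[0,0,0],[2,-4,98],75],[[0,0,0],[2,-4,106],75],[[0,0,0],[2,-4,108],75],[[0,0,0],[2,-4,108],75],[[0,0,0],[2,-4,108],40],[[0,0,0],[2,-4,108],40],[[0,0,0],[2,-4,108],40],[[0,0,0],[2,-4,108],40],[[0,0,0],[2,-4,108],40],[[0,0,0],[2,-4,108],40]]' 50
python3 - <<'E'
from h import *;from station import status,snapshot;s=status.sense()
goal(s,503.6,270.7,28.5,7.6)
p=snapshot("wrist");cv2.imwrite("pics/w4.png",p["color"][:,:,::-1]);P=points(p)
for r in (60,100,140,180,220):
    print(r,[(u,*(1000*P[r,u]).round(0).astype(int).tolist()) for u in range(150,420,1) if P[r,u,2]>.012 and (P[r,u-1,2]<.012 or P[r,u+1,2]<.012 or abs(P[r,u+1,2]-P[r,u,2])>.015 or abs(P[r,u-1,2]-P[r,u,2])>.015)])
E
```

```text
time: 6.57
eef_pos: [0.5022, 0.266, 0.029]
ee_rot: [-0.207, 3.134, -0.002]
contact_force: [-0.8, 0.5, 6.7]
gripper_width: 0.043
turn [-0.001, 0.0, -0.001] shift [-2.0, 4.5, 0.5] pos [502.2 266.   29. ] q [ 0.49  0.45 -0.25  0.87 -0.    0.36] F [-0.8  0.5  6.7] w 43.0 t 6.57
60 [(187, 431, 255, 172), (258, 431, 255, 172), (264, 431, 255, 172), (419, 431, 255, 172)]
100 []
140 [(208, 445, 219, 17), (388, 433, 306, 19)]
180 [(211, 465, 221, 17), (230, 463, 231, 19), (231, 456, 236, 51), (338, 451, 279, 51), (339, 456, 285, 21), (385, 453, 309, 18)]
220 [(213, 486, 224, 16), (231, 484, 233, 18), (232, 473, 238, 51), (337, 467, 281, 51), (338, 476, 288, 22), (380, 474, 311, 18), (381, 431, 255, 172)]
```

View pics/w4.png

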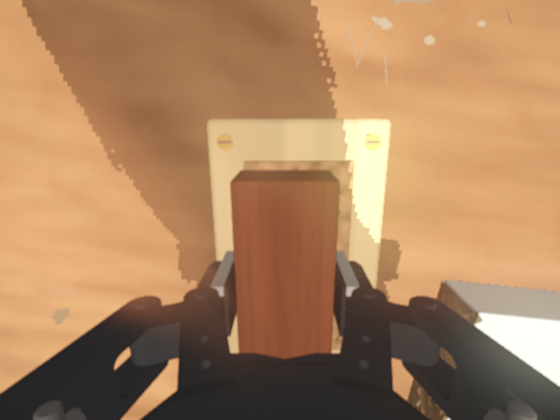

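The jaws hold the block, and in the same frame at row 180 the board mid is at column 298 and the block mid at 284.5. That means about 6.7 mm is still needed along +tool y, because the jaw centre reads about 2 mm lower in y in the camera frame than the TCP. I'll lift slightly, shift, set down and release in slow steps.

```bash
python3 -m handwheel '[[[0,0,0],[0,0,-4],40],[[0,0,0],[0,3,-4],40],[[0,0,0],[0,6.7,-4],40],[[0,0,0],[0,6.7,-3],40],[[0,0,0],[0,6.7,-1],40],[[0,0,0],[0,6.7,-0.5],40],[[0,0,0],[0,6.7,-0.5],40],[[0,0,0],[0,6.7,-0.5],52],[[0,0,0],[0,6.7,-0.5],60],[[0,0,0],[0,6.7,-0.5],70],[[0,0,0],[0,6.7,-0.5],70],[[0,0,0],[0,6.7,-0.5],70],[[0,0,0],[0,6.7,-20],70],[[0,0,0],[0,6.7,-50],70],[[0,0,0],[0,6.7,-80],70],[[0,0,0],[0,6.7,-105],70],[[0,0,0],[0,6.7,-110],70],[[0,0,0],[0,6.7,-110],70]]'
python3 - <<'E'
from h import *;from station import status,snapshot;s=status.sense()
p=snapshot("wrist");cv2.imwrite("pics/w5.png",p["color"][:,:,::-1])
print(rect(p,(.5036,.2707),.08,.051,.006)); print(rect(p,(.5036,.2707),.12,.0195,.005)); print(p["cx"])
goal(s,571.5,-316.1,110,25.2)
E
```

```text
time: 8.12
eef_pos: [0.5024, 0.2733, 0.141]
ee_rot: [-0.206, 3.131, 0.001]
contact_force: [0.3, 0.8, -0.6]
gripper_width: 0.0601
(array([501. , 270.6]), array([43.9, 99.4]), 7.6, 51.6)
(array([501.9, 271. ]), array([ 88.7, 147.2]), 7.7, 18.6)
284.62594489392075
turn [-0.0, 0.004, -0.308] shift [9.0, -593.4, 30.8] pos [502.4 273.3 141. ] q [ 0.5   0.36 -0.08  1.13 -0.    0.37] F [ 0.3  0.8 -0.6] w 60.1 t 8.12
```

View pics/w5.png

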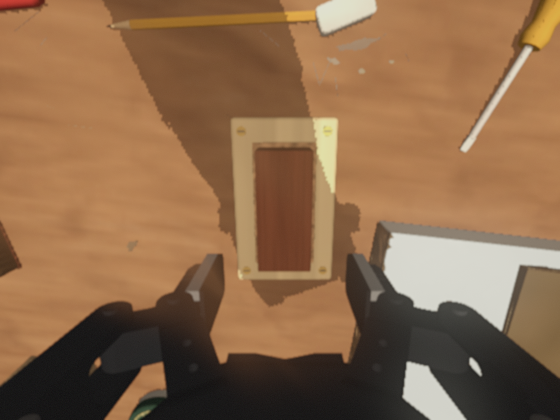

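The mahogany is now centred on the board: centres (501.0,270.6) against (501.9,271.0), yaw 7.6° against 7.7°. Next is the ebony.

```bash
python3 -m handwheel '[[[0,0,0],[0,-12,0],65],[[0,0,-0.01],[1,-40,0],65],[[0,0,-0.03],[1,-78,0],65],[[0,0,-0.05],[2,-116,0],65],[[0,0,-0.07],[2,-154,0],65],[[0,0,-0.09],[3,-192,0],65],[[0,0,-0.11],[3,-230,0],65],[[0,0,-0.13],[4,-268,0],65],[[0,0,-0.15],[5,-306,2],65],[[0,0,-0.17],[5,-344,5],65],[[0,0,-0.19],[6,-382,8],65],[[0,0,-0.21],[6,-420,12],65],[[0,0,-0.23],[7,-458,16],65],[[0,0,-0.25],[7,-496,20],65],[[0,0,-0.27],[8,-530,24],65],[[0,0,-0.29],[8,-558,28],65],[[0,0,-0.308],[9,-578,31],65],[[0,0,-0.308],[9,-590,31],65],[[0,0,-0.308],[9,-593,31],65],[[0,0,-0.308],[9,-593,31],65]]'
python3 - <<'E'
from h import *;from station import status,snapshot;s=status.sense()
p=snapshot("wrist");cv2.imwrite("pics/w6.png",p["color"][:,:,::-1])
r=rect(p,(.5715,-.316),.12,.011,.005);print(r)
m=(p["color"].max(2)<75)&(points(p)[...,2]<.02)
c=max(cv2.findContours(m.astype(np.uint8),0,1)[0],key=cv2.contourArea);b=cv2.minAreaRect((cast(p,c,.011)[:,:2]*1000).astype(np.float32));print(b)
goal(s,571.5,-314,2,25.2)
E
```

```text
time: 9.83
eef_pos: [0.5698, -0.3164, 0.1077]
ee_rot: [-0.683, 3.066, 0.001]
contact_force: [0.5, 0.4, -0.3]
gripper_width: 0.0554
(array([ 570.3, -318.5]), array([ 34. , 178.6]), 25.3, 11.6)
((387.9837951660156, -224.5204620361328), (78.12105560302734, 10.382086753845215), 82.3889389038086)
turn [0.0, 0.0, -0.002] shift [-2.5, 1.4, 105.7] pos [ 569.8 -316.4  107.7] q [-0.51  0.51  0.09  1.15  0.   -0.95] F [ 0.5  0.4 -0.3] w 55.4 t 9.83
```

View pics/w6.png

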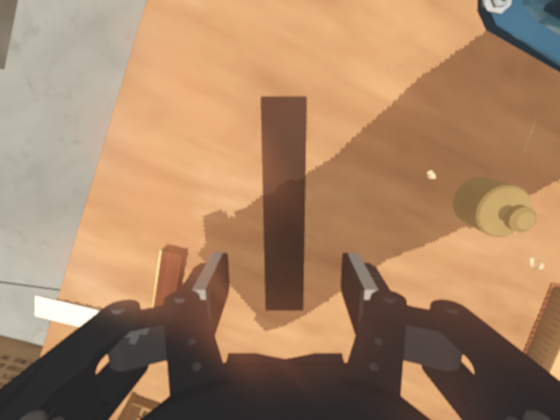

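The wrist view shows the ebony mid at column 284 between the jaws (mid 285), fully visible from row 97 to 310, with the brass clear at (505,210). I'll descend and grip at its middle.

```bash
python3 -m handwheel '[[[0,0,0],[0,0,15],65],[[0,0,0],[0.5,0,40],65],[[0,0,0],[0.5,0,70],65],[[0,0,0],[0.5,0,92],65],[[0,0,0],[0.5,0,102],60],[[0,0,0],[0.5,0,106],60],[[0,0,0],[0.5,0,106.5],60],[[0,0,0],[0.5,0,106.5],28],[[0,0,0],[0.5,0,106.5],28],[[0,0,0],[0.5,0,106.5],28],[[0,0,0],[0.5,0,106.5],28],[[0,0,0],[0.5,0,106.5],28],[[0,0,0],[0.5,0,106.5],28]]' 60; python3 -m handwheel '[[[0,0,0],[0,0,-4],28],[[0,0,0],[0,0,-15],28],[[0,0,0],[0,0,-40],28],[[0,0,0],[0,0,-70],28],[[0,0,0],[0,0,-100],28],[[0,0,0],[0,0,-125],28],[[0,0,0],[0,0,-140],28],[[0,0,0],[0,0,-145],28],[[0,0,0],[0,0,-145],28]]'
python3 - <<'E'
from h import *;from station import status,snapshot;s=status.sense()
p=snapshot("wrist");cv2.imwrite("pics/w7.png",p["color"][:,:,::-1])
h=s["eef_pos"][2]-.001+.011
try: print(rect(p,s["eef_pos"][:2],.12,h,.012))
except Exception as e: print(e)
goal(s,502.5,272.8,150,7.6)
E
```

```text
time: 10.97
eef_pos: [0.5708, -0.3161, 0.0036]
ee_rot: [-0.684, 3.063, -0.002]
contact_force: [0.6, 1.7, 6.8]
gripper_width: 0.0316
time: 11.72
eef_pos: [0.571, -0.3164, 0.1508]
ee_rot: [-0.683, 3.061, -0.006]
contact_force: [1.2, 0.8, -1.1]
gripper_width: 0.0318
(array([ 552.3, -330.6]), array([ 63.4, 137.3]), 35.4, 158.8)
turn [-0.004, 0.005, 0.306] shift [-188.5, 562.4, -1.0] pos [ 571.  -316.4  150.8] q [-0.51  0.49  0.15  1.23  0.   -0.95] F [ 1.2  0.8 -1.1] w 31.8 t 11.72
```

View pics/w7.png

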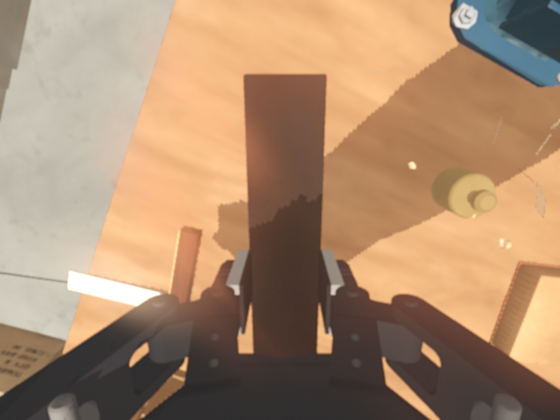

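The ebony is held level at its middle (columns 245–325, end at row 75). I'll carry it to the board at z≈150.

```bash
python3 -m handwheel '[[[0,0,0.01],[-3,10,0],28],[[0,0,0.02],[-10,30,0],28],[[0,0,0.04],[-21,62,0],28],[[0,0,0.06],[-33,98,0],28],[[0,0,0.08],[-45,134,0],28],[[0,0,0.1],[-57,170,0],28],[[0,0,0.12],[-69,206,0],28],[[0,0,0.14],[-81,242,0],28],[[0,0,0.16],[-93,278,0],28],[[0,0,0.18],[-105,314,0],28],[[0,0,0.2],[-117,350,0],28],[[0,0,0.22],[-129,386,0],28],[[0,0,0.24],[-141,422,0],28],[[0,0,0.26],[-153,458,0],28],[[0,0,0.28],[-164,490,0],28],[[0,0,0.3],[-174,520,0],28],[[0,0,0.306],[-182,542,0],28],[[0,0,0.306],[-187,556,0],28],[[0,0,0.306],[-188.5,562.5,0],28],[[0,0,0.306],[-188.5,562.5,0],28]]'; python3 -m handwheel '[[[0,0,0],[0,0,0],28],[[0,0,0],[0,0,0],28]]'; python3 -c "
from h import *;from station import status;s=status.sense()
goal(s,502,272.8,56,7.6)"
```

```text
time: 13.43
eef_pos: [0.5009, 0.2738, 0.1472]
ee_rot: [-0.211, 3.132, -0.003]
contact_force: [-0.1, 0.1, -0.7]
gripper_width: 0.0316
time: 13.6
eef_pos: [0.5007, 0.2726, 0.1469]
ee_rot: [-0.21, 3.133, -0.004]
contact_force: [-0.8, 0.1, -1.3]
gripper_width: 0.0318
turn [-0.003, 0.002, 0.001] shift [-1.2, 0.3, 90.9] pos [500.7 272.6 146.9] q [ 0.5   0.35 -0.07  1.15 -0.    0.37] F [-0.8  0.1 -1.3] w 31.8 t 13.6
```

```bash
python3 -m handwheel '[[[0,0,0],[-1,0.3,15],28],[[0,0,0],[-1.2,0.3,42],28],[[0,0,0],[-1.2,0.3,68],28],[[0,0,0],[-1.2,0.3,82],28],[[0,0,0],[-1.2,0.3,88],28],[[0,0,0],[-1.2,0.3,91],28],[[0,0,0],[-1.2,0.3,92],28],[[0,0,0],[-1.2,0.3,92],28]]'
python3 - <<'E'
from h import *;from station import status,snapshot;s=status.sense()
goal(s,502,272.8,54.6,7.6)
p=snapshot("wrist");cv2.imwrite("pics/w8.png",p["color"][:,:,::-1]);P=points(p)
for r in (100,140,180,200,220):
    print(r,[(u,*(1000*P[r,u]).round(0).astype(int).tolist()) for u in range(150,420,1) if P[r,u,2]>.012 and P[r,u,2]<.1 and max(abs(P[r,u+1,2]-P[r,u,2]),abs(P[r,u-1,2]-P[r,u,2]))>.007])
E
```

```text
time: 14.27
eef_pos: [0.5027, 0.2726, 0.0557]
ee_rot: [-0.209, 3.132, -0.004]
contact_force: [-0.2, -0.4, -0.1]
gripper_width: 0.032
turn [-0.002, 0.003, 0.001] shift [0.7, 0.3, 1.1] pos [502.7 272.6  55.7] q [ 0.5   0.43 -0.21  0.93 -0.    0.37] F [-0.2 -0.4 -0.1] w 32.0 t 14.27
100 [(244, 426, 244, 64), (319, 421, 274, 63), (321, 421, 275, 63), (325, 421, 277, 64)]
140 [(208, 448, 219, 17), (209, 448, 220, 18), (211, 448, 221, 17), (244, 445, 240, 19), (245, 442, 245, 63), (305, 438, 271, 63), (307, 438, 272, 64), (324, 437, 279, 64), (325, 439, 285, 19), (362, 436, 307, 17)]
180 [(211, 471, 222, 17), (239, 468, 239, 20), (240, 462, 244, 52), (246, 461, 246, 51), (247, 459, 248, 64), (322, 454, 281, 63), (323, 456, 283, 51), (330, 456, 287, 50), (331, 461, 292, 21), (360, 460, 311, 16)]
200 [(212, 484, 223, 16), (240, 480, 241, 22), (241, 472, 245, 51), (247, 471, 248, 51), (248, 468, 249, 63), (264, 467, 257, 64), (266, 467, 258, 64), (321, 463, 282, 64), (322, 466, 284, 51), (329, 466, 288, 51), (330, 473, 294, 21), (358, 471, 311, 18)]
220 [(213, 496, 225, 17), (241, 492, 243, 22), (242, 482, 246, 52), (247, 481, 249, 52), (248, 477, 250, 64), (321, 473, 284, 64), (322, 477, 286, 51), (328, 476, 289, 51), (329, 485, 295, 21), (357, 484, 313, 17)]
```

View pics/w8.png

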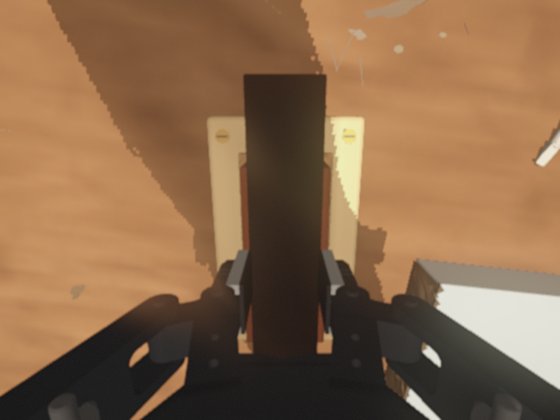

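The wrist view shows the ebony centred across (ebony 247–322, mahogany 240–330, board 211–360), with an overhang of about 40 mm. I'll lower the last millimetre and release.

```bash
python3 -m handwheel '[[[0,0,0],[0,0,1],28],[[0,0,0],[0,0,1.2],28],[[0,0,0],[0,0,1.2],40],[[0,0,0],[0,0,1.2],48],[[0,0,0],[0,0,1.2],60],[[0,0,0],[0,0,1.2],60],[[0,0,0],[0,0,1.2],60],[[0,0,0],[0,0,-15],60],[[0,0,0],[0,0,-45],60],[[0,0,0],[0,0,-80],60],[[0,0,0],[0,0,-105],60],[[0,0,0],[0,0,-115],60],[[0,0,0],[0,0,-115],60]]'
python3 - <<'E'
from h import *;from station import status,snapshot;s=status.sense()
p=snapshot("wrist");cv2.imwrite("pics/w9.png",p["color"][:,:,::-1])
print(rect(p,(.5036,.2707),.12,.062,.004),rect(p,(.5036,.2707),.12,.0195,.005))
goal(s,568.7,-25.7,150,17.9)
E
```

```text
time: 15.4
eef_pos: [0.5036, 0.2737, 0.1734]
ee_rot: [-0.209, 3.127, -0.0]
contact_force: [-0.4, 0.8, -0.5]
gripper_width: 0.0514
(array([502.2, 271. ]), array([ 34. , 178.5]), 7.7, 62.6) (array([497.3, 302.7]), array([ 24.7, 147. ]), 7.7, 18.6)
turn [-0.001, 0.007, -0.179] shift [-24.5, -305.4, 23.8] pos [503.6 273.7 173.4] q [ 0.5   0.34 -0.02  1.2  -0.    0.37] F [-0.4  0.8 -0.5] w 51.4 t 15.4
```

Ebony is at (502.2,271.0), yaw 7.7°, which is centred. Next is the cork block.

```bash
python3 -m handwheel '[[[0,0,-0.01],[-1,-12,0],100],[[0,0,-0.03],[-3,-40,2],100],[[0,0,-0.05],[-6,-76,5],100],[[0,0,-0.07],[-9,-112,8],100],[[0,0,-0.09],[-12,-148,11],100],[[0,0,-0.11],[-15,-184,14],100],[[0,0,-0.13],[-18,-220,17],100],[[0,0,-0.15],[-21,-254,20],100],[[0,0,-0.17],[-23,-280,23],100],[[0,0,-0.179],[-24.5,-297,24],100],[[0,0,-0.179],[-24.5,-304,24],100],[[0,0,-0.179],[-24.5,-305.5,24],100],[[0,0,-0.179],[-24.5,-305.5,24],100]]'
python3 - <<'E'
from h import *;from station import status,snapshot;s=status.sense()
p=snapshot("wrist");cv2.imwrite("pics/w10.png",p["color"][:,:,::-1])
r=rect(p,(.5687,-.0257),.09,.03,.006);print(r)
a=np.radians(r[2]);b=2.1 # camera-to-TCP lateral bias, mm
goal(s,r[0][0]+1.2*np.cos(a)-b*np.sin(a),r[0][1]+1.2*np.sin(a)+b*np.cos(a),9,r[2])
E
```

```text
time: 16.53
eef_pos: [0.5672, -0.026, 0.1469]
ee_rot: [-0.487, 3.101, -0.002]
contact_force: [0.3, 0.8, 0.2]
gripper_width: 0.0855
(array([567.3, -26.9]), array([59.5, 98.9]), 18.2, 30.6)
turn [-0.002, 0.003, -0.006] shift [-0.7, 1.4, 137.9] pos [567.2 -26.  146.9] q [-0.05  0.35 -0.08  1.14 -0.   -0.36] F [0.3 0.8 0.2] w 85.5 t 16.53
```

View pics/w10.png

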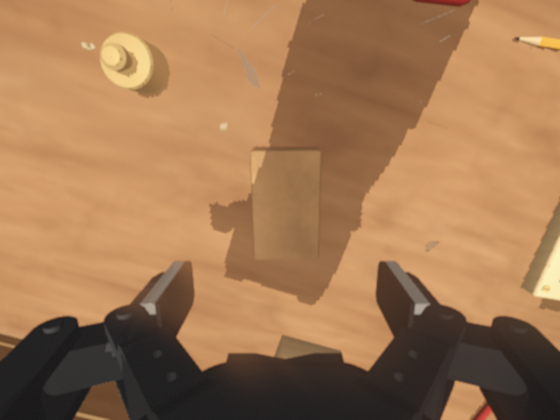

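The wrist view shows the cork block (251–320, rows 150–260) between the open jaws with nothing nearby. Descending, gripping and lifting.

```bash
python3 -m handwheel '[[[0,0,0],[0,1,15],100],[[0,0,0],[-0.7,1.4,45],100],[[0,0,0],[-0.7,1.4,80],100],[[0,0,0],[-0.7,1.4,110],100],[[0,0,0],[-0.7,1.4,130],100],[[0,0,0],[-0.7,1.4,136],100],[[0,0,0],[-0.7,1.4,136],60],[[0,0,0],[-0.7,1.4,136],60],[[0,0,0],[-0.7,1.4,136],60],[[0,0,0],[-0.7,1.4,136],60],[[0,0,0],[-0.7,1.4,136],60],[[0,0,0],[-0.7,1.4,136],60]]' 40; python3 -m handwheel '[[[0,0,0],[0,0,-4],60],[[0,0,0],[0,0,-20],60],[[0,0,0],[0,0,-50],60],[[0,0,0],[0,0,-85],60],[[0,0,0],[0,0,-120],60],[[0,0,0],[0,0,-140],60],[[0,0,0],[0,0,-145],60],[[0,0,0],[0,0,-145],60]]'
python3 - <<'E'
from h import *;from station import status,snapshot;s=status.sense()
goal(s,502.7,273,155,7.7)
E
```

```text
time: 17.58
eef_pos: [0.5691, -0.0239, 0.0127]
ee_rot: [-0.488, 3.097, -0.002]
contact_force: [-1.4, 1.7, 7.3]
gripper_width: 0.0598
time: 18.25
eef_pos: [0.5692, -0.024, 0.1597]
ee_rot: [-0.487, 3.094, -0.003]
contact_force: [-0.2, -0.3, -0.6]
gripper_width: 0.0597
turn [-0.003, 0.01, 0.178] shift [-28.0, 303.0, 3.9] pos [569.2 -24.  159.7] q [-0.04  0.34 -0.06  1.16 -0.   -0.35] F [-0.2 -0.3 -0.6] w 59.7 t 18.25
```

```bash
python3 -m handwheel '[[[0,0,0.01],[-1,8,0],60],[[0,0,0.03],[-3,30,0],60],[[0,0,0.05],[-6,62,0],60],[[0,0,0.07],[-9,96,0],60],[[0,0,0.09],[-12,130,0],60],[[0,0,0.11],[-15,164,0],60],[[0,0,0.13],[-18,198,0],60],[[0,0,0.15],[-21,232,0],60],[[0,0,0.17],[-24,262,0],60],[[0,0,0.178],[-27,284,0],60],[[0,0.01,0.178],[-28,297,0],60],[[0,0.01,0.178],[-29,303,0],60],[[0,0.01,0.178],[-29,303,0],60],[[0,0.01,0.178],[-29,303,0],60],[[0,0.01,0.178],[-29,303,0],60]]'; python3 -c "
from h import *;from station import status;s=status.sense()
goal(s,503.7,273.1,80,7.7)"
```

```text
time: 19.5
eef_pos: [0.5038, 0.2721, 0.1586]
ee_rot: [0.209, -3.134, 0.005]
contact_force: [-0.7, -0.2, -0.0]
gripper_width: 0.0598
turn [-0.003, -0.001, -0.001] shift [-0.1, 1.3, 78.6] pos [503.8 272.1 158.6] q [ 0.5   0.35 -0.04  1.18 -0.    0.36] F [-0.7 -0.2 -0. ] w 59.8 t 19.5
```

```bash
python3 -m handwheel '[[[0,0,0],[0,1,12],60],[[0,0,0],[0,1.3,36],60],[[0,0,0],[0,1.3,58],60],[[0,0,0],[0,1.3,72],60],[[0,0,0],[0,1.3,78],60],[[0,0,0],[0,1.3,80],60],[[0,0,0],[0,1.3,80],60]]'
python3 - <<'E'
from h import *;from station import status,snapshot;s=status.sense()
goal(s,503.7,273.1,75,7.7)
p=snapshot("wrist");cv2.imwrite("pics/w11.png",p["color"][:,:,::-1]);P=points(p)
for r in (100,120,140,190,210):
    print(r,[(u,*(1000*P[r,u]).round(0).astype(int).tolist()) for u in range(150,420,1) if P[r,u,2]>.012 and P[r,u,2]<.12 and max(abs(P[r,u+1,2]-P[r,u,2]),abs(P[r,u-1,2]-P[r,u,2]))>.007])
print([(r,*(1000*P[r,284]).round(0).astype(int).tolist()) for r in range(30,230,1) if P[r,284,2]>.01 and abs(P[r,284,2]-P[r-1,284,2])>.006])
E
```

```text
time: 20.08
eef_pos: [0.5039, 0.2724, 0.0788]
ee_rot: [0.207, -3.134, 0.006]
contact_force: [-1.1, -1.2, -0.8]
gripper_width: 0.0593
turn [-0.003, -0.001, -0.002] shift [0.1, 0.7, 3.7] pos [503.9 272.4  78.8] q [ 0.5   0.41 -0.17  0.99 -0.    0.37] F [-1.1 -1.2 -0.8] w 59.3 t 20.08
100 [(251, 425, 244, 63), (320, 421, 277, 62)]
120 [(216, 438, 217, 16), (220, 438, 220, 19), (222, 438, 222, 19), (251, 435, 240, 19), (252, 435, 245, 62), (319, 430, 278, 63), (320, 429, 283, 18), (355, 426, 305, 19)]
140 [(217, 451, 219, 16), (252, 447, 242, 19), (253, 444, 246, 62), (319, 440, 280, 61), (320, 442, 285, 19), (354, 439, 307, 18)]
190 [(214, 464, 236, 96), (328, 458, 283, 97), (330, 458, 283, 96), (355, 457, 294, 94)]
210 [(215, 473, 237, 95), (353, 465, 295, 96)]
[(79, 414, 258, 61), (164, 453, 263, 69)]
```

View pics/w11.png

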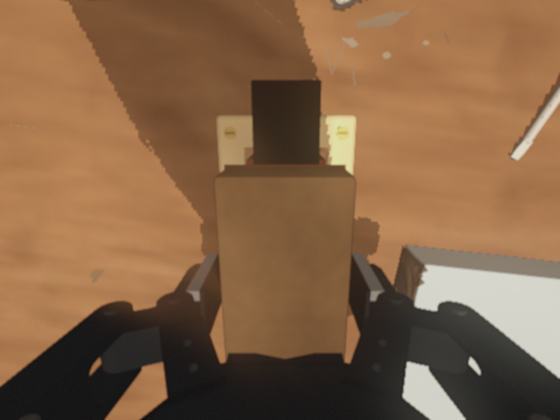

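The cork is centred over the ebony (214–355 against 252–319, 0.5 mm off), with its end about 39 mm from the ebony end (39.5 expected). Setting it down now.

```bash
python3 -m handwheel '[[[0,0,0],[0,0.5,2],60],[[0,0,0],[0,0.6,3.5],60],[[0,0,0],[0,0.6,4.3],60],[[0,0,0],[0,0.6,4.3],60],[[0,0,0],[0,0.6,4.3],72],[[0,0,0],[0,0.6,4.3],80],[[0,0,0],[0,0.6,4.3],95],[[0,0,0],[0,0.6,4.3],95],[[0,0,0],[0,0.6,4.3],95],[[0,0,0],[0,0.6,-15],95],[[0,0,0],[0,0.6,-45],95],[[0,0,0],[0,0.6,-80],95],[[0,0,0],[0,0.6,-110],95],[[0,0,0],[0,0.6,-125],95],[[0,0,0],[0,0.6,-125],95]]'
python3 - <<'E'
from h import *;from station import status,snapshot;s=status.sense()
p=snapshot("wrist");cv2.imwrite("pics/w12.png",p["color"][:,:,::-1])
print(rect(p,(.5036,.2707),.08,.092,.006))
goal(s,494.1,-175.5,200,0)
E
```

```text
time: 21.38
eef_pos: [0.5057, 0.2747, 0.2084]
ee_rot: [-0.207, 3.129, -0.001]
contact_force: [0.4, 1.1, -0.7]
gripper_width: 0.0813
(array([502.5, 271.4]), array([59.5, 98.6]), 7.6, 92.6)
turn [-0.0, 0.006, 0.132] shift [70.9, -444.7, 8.3] pos [505.7 274.7 208.4] q [ 0.5   0.33  0.06  1.29 -0.    0.37] F [ 0.4  1.1 -0.7] w 81.3 t 21.38
```

Cork is at (502.5,271.4), centred on the ebony. Next is the brass. I'll check the vise clearance from the first top view while travelling.

```bash
python3 -m handwheel '[[[0,0,0],[2,-12,0],75],[[0,0,0],[6,-40,0],75],[[0,0,0],[12,-76,0],75],[[0,0,0],[18,-112,0],75],[[0,0,0],[24,-148,0],75],[[0,0,0],[29,-184,0],75],[[0,0,0],[35,-220,0],75],[[0,0,0],[41,-256,0],75],[[0,0,0],[47,-292,0],75],[[0,0,0],[52,-328,0],75],[[0,0,0],[58,-364,0],75],[[0,0,0],[64,-396,0],75],[[0,0,0],[68,-420,5],75],[[0,0,0],[71,-437,8],75],[[0,0,0],[71,-444,8],75],[[0,0,0],[71,-444.7,8],75],[[0,0,0],[71,-444.7,8],75]]'
python3 - <<'E'
from h import *;from station import status,snapshot;s=status.sense()
p0=dict(np.load("pics/top0.npz"));P=points(p0);m=(P[...,2]>.03)&(P[...,1]<-.1)&(P[...,1]>-.35)&(P[...,0]<.47);print("vise max x",P[...,0][m].max(),"max z",P[...,2][m].max())
p=snapshot("wrist");cv2.imwrite("pics/w13.png",p["color"][:,:,::-1])
k=rect(p,(.494,-.1755),.03,.056,.004);b=rect(p,(.494,-.1755),.04,.04,.004);print(k,b)
goal(s,494.1,-175.5,12,7.7)
E
```

```text
time: 22.85
eef_pos: [0.4928, -0.1758, 0.198]
ee_rot: [-0.206, 3.132, -0.001]
contact_force: [-0.5, -0.9, -0.1]
gripper_width: 0.064
vise max x 0.3854400035369249 max z 0.12916389924389118
(array([ 493.5, -177.2]), array([16.7, 17.2]), -82.4, 55.9) (array([ 493.3, -177. ]), array([36.9, 37.6]), -68.2, 37.0)
turn [-0.001, 0.002, -0.003] shift [-0.9, 0.3, 186.0] pos [ 492.8 -175.8  198. ] q [-0.34  0.25 -0.09  1.23  0.   -0.47] F [-0.5 -0.9 -0.1] w 64.0 t 22.85
```

View pics/w13.png

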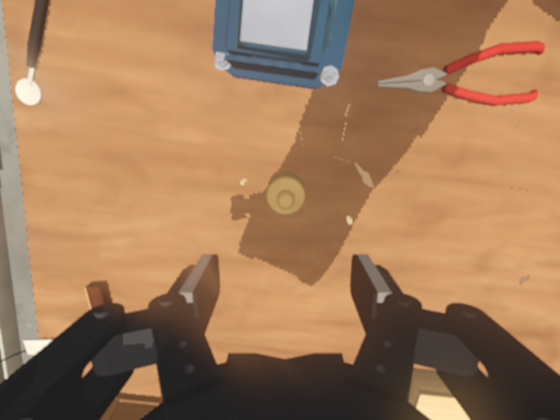

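The brass is centred between the jaws at column 285, and the vise front at x=0.385 is clear. Gripping the body.

```bash
python3 -m handwheel '[[[0,0,0],[-1,0,15],75],[[0,0,0],[-1.5,0.2,45],75],[[0,0,0],[-1.5,0.2,80],75],[[0,0,0],[-1.5,0.2,115],75],[[0,0,0],[-1.5,0.2,150],75],[[0,0,0],[-1.5,0.2,175],75],[[0,0,0],[-1.5,0.2,185],75],[[0,0,0],[-1.5,0.2,187],75],[[0,0,0],[-1.5,0.2,187],75],[[0,0,0],[-1.5,0.2,187],35],[[0,0,0],[-1.5,0.2,187],35],[[0,0,0],[-1.5,0.2,187],35],[[0,0,0],[-1.5,0.2,187],35],[[0,0,0],[-1.5,0.2,187],35],[[0,0,0],[-1.5,0.2,187],35],[[0,0,0],[-1.5,0.2,187],35]]' 70; python3 -m handwheel '[[[0,0,0],[0,0,-4],35],[[0,0,0],[0,0,-20],35],[[0,0,0],[0,0,-50],35],[[0,0,0],[0,0,-85],35],[[0,0,0],[0,0,-120],35],[[0,0,0],[0,0,-155],35],[[0,0,0],[0,0,-175],35],[[0,0,0],[0,0,-180],35],[[0,0,0],[0,0,-180],35]]'
python3 - <<'E'
from h import *;from station import status,snapshot;s=status.sense()
goal(s,503.7,273.1,185,7.7)
E
```

```text
time: 24.23
eef_pos: [0.4963, -0.1751, 0.0135]
ee_rot: [-0.208, 3.128, -0.002]
contact_force: [-1.2, 2.6, 9.3]
gripper_width: 0.0369
time: 24.98
eef_pos: [0.4958, -0.1753, 0.1952]
ee_rot: [-0.207, 3.125, -0.004]
contact_force: [0.2, 0.5, -5.0]
gripper_width: 0.0368
turn [-0.003, 0.009, -0.002] shift [-67.0, 443.4, 9.3] pos [ 495.8 -175.3  195.2] q [-0.34  0.25 -0.1   1.22  0.   -0.47] F [ 0.2  0.5 -5. ] w 36.8 t 24.98
```

```bash
python3 -m handwheel '[[[0,0,0],[-2,10,0],35],[[0,0,0],[-5,32,0],35],[[0,0,0],[-10,64,0],35],[[0,0,0],[-15,98,0],35],[[0,0,0],[-20,132,0],35],[[0,0,0],[-25,166,0],35],[[0,0,0],[-30,200,0],35],[[0,0,0],[-35,234,0],35],[[0,0,0],[-40,268,0],35],[[0,0,0],[-46,302,0],35],[[0,0.005,0],[-51,336,0],35],[[0,0.009,0],[-56,368,0],35],[[0,0.009,0],[-61,398,0],35],[[0,0.009,0],[-65,420,5],35],[[0,0.009,0],[-67,434,9],35],[[0,0.009,0],[-68,441,9],35],[[0,0.009,0],[-68,443.4,9],35],[[0,0.009,0],[-68,443.4,9],35],[[0,0.009,0],[-68,443.4,9],35]]'; python3 -c "
from h import *;from station import status;s=status.sense()
goal(s,504.6,273.2,112,7.7)"
```

```text
time: 26.57
eef_pos: [0.5046, 0.2722, 0.1853]
ee_rot: [-0.207, 3.135, -0.006]
contact_force: [0.1, -0.9, -3.9]
gripper_width: 0.0365
turn [-0.004, -0.0, -0.003] shift [-0.1, 1.3, 73.3] pos [504.6 272.2 185.3] q [ 0.5   0.34  0.01  1.24 -0.    0.36] F [ 0.1 -0.9 -3.9] w 36.5 t 26.57
```

```bash
python3 -m handwheel '[[[0,0,0],[0,0.5,12],35],[[0,0,0],[0,1,34],35],[[0,0,0],[0,1.2,54],35],[[0,0,0],[0,1.2,66],35],[[0,0,0],[0,1.2,72],35],[[0,0,0],[0,1.2,74],35],[[0,0,0],[0,1.2,74],35],[[0,0,0],[0,1.2,74],35]]'
python3 - <<'E'
from h import *;from station import status,snapshot;s=status.sense()
goal(s,504.6,273.2,105.5,7.7)
p=snapshot("wrist");cv2.imwrite("pics/w14.png",p["color"][:,:,::-1]);P=points(p)
for r in (190,210,230,250):
    print(r,[(u,*(1000*P[r,u]).round(0).astype(int).tolist()) for u in range(150,420,1) if P[r,u,2]>.03 and P[r,u,2]<.17 and max(abs(P[r,u+1,2]-P[r,u,2]),abs(P[r,u-1,2]-P[r,u,2]))>.007])
print([(r,*(1000*P[r,284]).round(0).astype(int).tolist()) for r in range(30,300,1) if P[r,284,2]>.01 and abs(P[r,284,2]-P[r-1,284,2])>.005])
E
```

```text
time: 27.23
eef_pos: [0.5051, 0.2729, 0.1122]
ee_rot: [-0.206, 3.134, -0.005]
contact_force: [0.2, -0.3, -3.4]
gripper_width: 0.0365
turn [-0.004, 0.001, -0.003] shift [0.4, 0.4, 6.7] pos [505.1 272.9 112.2] q [ 0.5   0.38 -0.12  1.07 -0.    0.37] F [ 0.2 -0.3 -3.4] w 36.5 t 27.23
190 [(232, 474, 238, 92), (340, 466, 296, 92)]
210 [(233, 485, 240, 92), (339, 477, 298, 91)]
230 [(234, 497, 241, 91), (258, 494, 255, 92), (259, 491, 255, 101), (281, 484, 266, 117), (283, 484, 267, 117), (311, 487, 283, 102), (312, 490, 285, 92), (338, 488, 299, 92)]
250 [(233, 496, 245, 119), (247, 497, 251, 116), (248, 507, 250, 93), (249, 497, 252, 115), (336, 489, 294, 119), (337, 501, 301, 91)]
[(84, 414, 258, 62), (150, 434, 262, 255), (151, 452, 263, 62), (157, 454, 264, 76), (160, 454, 264, 91), (202, 434, 262, 255), (203, 477, 267, 93), (220, 484, 268, 100), (283, 495, 270, 146)]
```

View pics/w14.png

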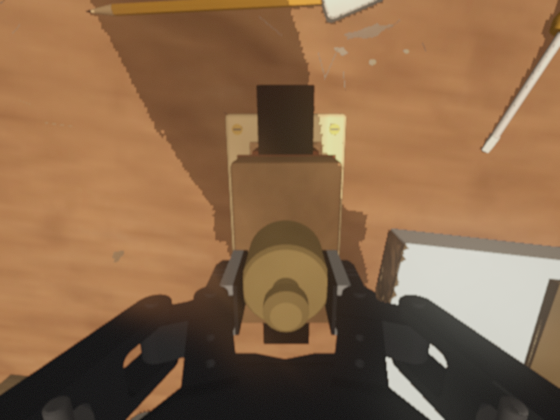

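Brass is centred on the cork (285 against 286 columns; centres along the length 503.8 against 504.0 mm). Setting it down and backing off.

```bash
python3 -m handwheel '[[[0,0,0],[0,0,3],35],[[0,0,0],[0,0.3,5.5],35],[[0,0,0],[0,0.3,6.7],35],[[0,0,0],[0,0.3,7],35],[[0,0,0],[0,0.3,7],35],[[0,0,0],[0,0.3,7],46],[[0,0,0],[0,0.3,7],54],[[0,0,0],[0,0.3,7],68],[[0,0,0],[0,0.3,7],70],[[0,0,0],[0,0.3,7],70],[[0,0,0],[0,0.3,-10],70],[[0,0,0],[0,0.3,-40],70],[[0,0,0],[0,0.3,-75],70],[[0,0,0],[0,0.3,-105],70],[[0,0,0],[0,0.3,-120],70],[[0,0,0],[0,0.3,-120],70]]'
python3 - <<'E'
from h import *;from station import status,snapshot;s=status.sense()
p=snapshot("wrist");cv2.imwrite("pics/w15.png",p["color"][:,:,::-1])
for h,rad in ((.148,.03),(.132,.04),(.092,.09)): print(rect(p,(.5036,.2707),rad,h,.005))
goal(s,503,273,230,7.7)
E
```

```text
time: 28.62
eef_pos: [0.5064, 0.2746, 0.2364]
ee_rot: [-0.205, 3.127, -0.001]
contact_force: [0.4, 0.5, -0.7]
gripper_width: 0.0598
(array([501.7, 271.6]), array([17.2, 17.9]), 7.6, 148.0)
(array([501.5, 271.5]), array([37.8, 38.2]), -82.4, 128.9)
(array([502.1, 271.4]), array([59.5, 98.7]), 7.7, 92.6)
turn [-0.001, 0.007, -0.003] shift [3.6, -1.1, 6.4] pos [506.4 274.6 236.4] q [ 0.5   0.32  0.11  1.36 -0.    0.37] F [ 0.4  0.5 -0.7] w 59.8 t 28.62
```

Knob, body and cork are concentric within 1 mm. I'll move the arm well away, then check with the outside cameras.

```bash
python3 -m handwheel '[[[0,0,0],[0,-8,-8],70],[[0,0,0],[0,-30,-20],70],[[0,0,0],[0,-65,-30],70],[[0,0,0],[0,-100,-30],70],[[0,0,0],[0,-140,-30],70],[[0,0,0],[0,-180,-30],70],[[0,0,0],[0,-220,-30],70],[[0,0,0],[0,-255,-30],70],[[0,0,0],[0,-280,-30],70],[[0,0,0],[0,-290,-30],70],[[0,0,0],[0,-290,-30],70],[[0,0,0],[0,-290,-30],70]]'
python3 - <<'E'
from h import *;from station import status,snapshot
p=snapshot("top");t=p["color"][100:320,60:320,::-1]
for n,h,rad,xy in (("knob",.148,.03,(.5036,.2707)),("cork",.092,.09,(.5036,.2707)),("maple",.045,.06,(.7397,.0522)),("tin",.024,.05,(.7778,.1668))):
    try: print(n,rect(p,xy,rad,h,.005))
    except Exception as e: print(n,e)
P=points(p)
q=snapshot("side")["color"][120:300,60:320,::-1]
f=lambda a:cv2.resize(a,(520,int(a.shape[0]*520/a.shape[1])),interpolation=cv2.INTER_CUBIC)
cv2.imwrite("pics/fin_s.png",f(q));cv2.imwrite("pics/fin_t.png",f(t))
E
```

```text
time: 29.67
eef_pos: [0.5432, -0.0134, 0.2642]
ee_rot: [-0.204, 3.131, -0.002]
contact_force: [-0.2, 0.7, -0.5]
gripper_width: 0.0598
knob (array([503.8, 271.2]), array([15.7, 17.3]), 44.0, 147.6)
cork (array([504. , 271.1]), array([ 60.9, 100.5]), 7.7, 92.2)
maple attempt to get argmax of an empty sequence
tin (array([777.8, 167. ]), array([69. , 70.9]), -0.5, 23.4)
```

View pics/fin_s.png

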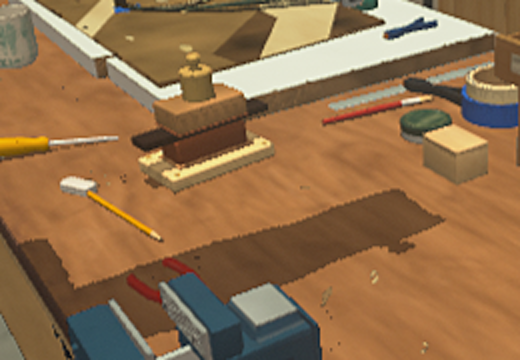

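View pics/fin_t.png

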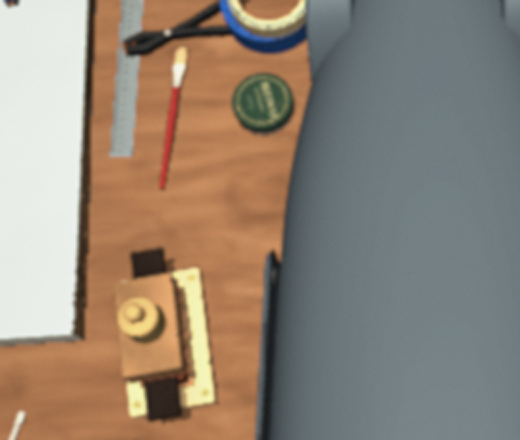

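The side view shows the whole stack upright in the right order, with the brass at (195,85), and the maple block and tin standing in place. In the top view the knob, cork and board line up. The arm hides the maple block there, but the side view covers it.

```bash
python3 -c "
from station import robot;print(robot.close_job())"
```

```text
the job is handed in; nothing more can be done
None
```

The press is set up and handed in at about 30 s on the robot's clock. From the bottom it is mahogany on the cork pad, ebony, cork block, then the brass weight upright.

- **One correction:** the mahogany first landed about 4 mm off centre across the board. I regripped it and moved it before stacking anything on top.
- **Centring:** the wrist camera, after each release, showed each piece centred on the one below to about 1 mm, with the long pieces within about 0.1° of the board's length. From the top camera at the end, the knob was at (503.8, 271.2) mm and the cork at (504.0, 271.1) mm. The board measured (503.6, 270.7) mm at the start.
- **Bystanders:** the wax tin had not moved (within 0.2 mm). The arm hid the maple block in the last top picture, so that measurement failed. It stood upright in the side view and the arm never went near it, but I did not measure its final position.
- **Disagreement:** the wrist camera read about 1–3 mm off the robot's own tool position, so I centred the pieces by comparing them within one image.

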